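# Press a heat sink flush to its chassis wall with a spacer

### The job

In the open chassis, push the loose heat sink back across the chassis floor until its whole length lies against the far wall, the one opposite the row of three components. Then lower the long black spacer, lengthwise from component to heat sink and all the way down, into the one gap that is wide enough for it, in front of the shallowest component, and press the heat sink flush against the wall with it. Finish still gripping the spacer and pressing steadily with about 10 N, so that the screws can be driven; leave the other things on the bench where they are.

Things in the scene. Friction and masses are not known exactly. Their poses are not given: they have to be found in the camera images.
- chassis: white, low, open-topped sheet-metal tray, fixed to the bench, 182 x 266 x 42 outside, walls 3 thick and 42 high, floor 3 thick. Origin: centre of its underside; x points from the component row to the far wall, away from the robot (turned up to 0.2 rad from world x), y along that wall, z up. Inner face of the far wall at x = +88, inner floor at z = +3, inner faces of the end walls at y = +-130
- heatsink: loose finned aluminium bar inside the chassis, 40 (x) x 230 (y) x 36 tall, about 0.3 kg, standing on the chassis floor; starts 20 to 30 short of the far wall and up to 0.08 rad askew; pushed off-centre it swings. Origin: centre of its underside; x towards the far wall. Lying against the wall, its origin is at x = +68 in the chassis frame and its near face at x = +48
- sink_left (a point): point on the heat sink's far (wall-side) face, at its +y end, half way up
- sink_right (a point): point on the heat sink's far (wall-side) face, at its -y end, half way up
- spacer: the long black plastic block, loose on the bench to the left or right of the chassis, 90 (x) x 24 (y) x 36 tall, 0.1 kg. Origin: centre of its underside, x along its length; grip it across the 24 width from above
- terminals: shallowest of three components fixed in a row on the robot's side of the chassis (they swap places): grey terminal block, brass screw heads, 35 deep (x) x 60 wide x 34 tall. Origin: middle of its rear lower edge (nearest the robot), on the chassis floor at chassis x = -85; axes as the chassis. Gap in front of it, heat sink against the wall: 98 (the spacer is 90)
- capacitors: middle component: black box with four round cans on top, 49 deep x 60 wide x 41 tall; origin and axes as for the terminal block. Gap in front of it 84: too narrow for the spacer
- transformer: deepest component: dark steel block with a copper top, 59 deep x 60 wide x 44 tall; origin and axes as for the terminal block. Gap in front of it 74: too narrow for the spacer. The components stand 72 apart, centre to centre, at y = -72, 0 and +72 in the chassis frame
- short_block: bystander: black plastic block of the same section as the spacer but only 52 long (52 x 24 x 36), loose on the bench; origin: centre of its underside
- screwdriver: bystander: screwdriver lying on the bench
- spray_can: bystander: white spray can, 52 diameter, 170 tall, standing
- tape_roll: bystander: roll of tape lying flat, 76 outer diameter, 22 high
- wrench: bystander: wrench lying on the bench

How it is judged (in metres and radians):
On the way, in this order (a step that is already met when the one before it is completed fails the run):
1. the heat sink has been pushed to the far wall: both its ends within 6 mm of it (x of each of sink_left, sink_right in the frame of chassis above 0.082 m), for 0.2 s.
2. the spacer is down in the gap in front of the shallowest component (y of spacer in the frame of terminals between -0.028 and 0.028 m and x of spacer in the frame of terminals between 0.07 and 0.094 m and z of spacer in the frame of chassis below 0.013 m and angle between the x axis of spacer and the x axis of chassis, either way round below 0.12 rad and angle between spacer's own z axis and vertical below 0.12 rad), for 0.2 s.
At the end, for the whole second after the job is handed in: Both heat sink ends within 3 mm of the far wall, upright, still; spacer in the shallowest component's gap (28 mm of its middle, 0.12 rad of square, 10 mm of the floor), held by the fingers and pressing the heat sink, each over 3 N; fingers off the heat sink (all of step 2 and x of each of sink_left, sink_right in the frame of chassis above 0.085 m and contact force between spacer and heatsink above 3 N and contact force between the fingers and spacer above 3 N and contact force between heatsink and the fingers below 0.5 N and angle between heatsink's own z axis and vertical below 0.05 rad and linear speed of heatsink below 0.01 m/s); the arm keeps its last pose, push and grip.
It fails at once if a bystander on the bench is moved by more than 30 mm (distance of any of short_block, screwdriver, spray_can, tape_roll, wrench from where it was at the start of the episode above 0.03 m).
It also fails if it takes over 64 s, if anything falls off the work surface, if the arm or the gripper's body presses on something with over 40 N, if the wrist force passes 120 N, or if a joint passes its speed limit or range.

### The arm

A 6-joint arm with a two-finger parallel gripper is mounted at the origin on the work surface. World frame = base frame: x ahead of the robot, y to its left, z up, the work surface at z = 0. Lengths are in mm, angles in rad, forces in N, time in s.
With the tool pointing down it reaches from about 275 to 1000 mm from the base axis. Payload 8.4 kg.
Tool frame: the origin (TCP) lies between the finger pads; the fingertips stand 22 mm ahead of it and the grasp point (between the pads) lies 3 mm ahead of it (r.nose_length is the z of the fingertips in the tool frame, in mm); z points along the fingers, y is the line along which they close (so a half turn about z gives the same grasp; the last joint's range is limited). The gripper opens to 85 mm and grips with 20 to 120 N. Pads are 22 mm wide; open, the fingers measure 114 mm over their backs; the gripper's body (76 mm by 85 mm) begins 54 mm behind the grasp point. The pads swing forward as they close: fully open they stand 13 mm farther back than shut.
Start: joints at [1.24, 0.353, 1.633, -0, 1.155, -0.002], TCP at [201.816, 591.522, 253.281] pointing down, gripper open.
Joint ranges: [-2.63, 2.63], [-0.92, 2.1], [0.06, 2.66], [-1.3, 4.44], [0, 2.69], [-3.02, 3.02]. Speed limits (rad/s): [2.22, 2.22, 2.79, 3.14, 3.14, 3.14].

### API

Orientations are given as [roll, pitch, yaw] about the fixed x, y, z axes, in that order (R = Rz(yaw) Ry(pitch) Rx(roll)).
In Python, from rig import r, viewer, sensors gives the robot as it stands (r), with the cameras (viewer) and the readings (sensors).
- The arm moves only by the shell command python3 steer.py 'ROWS' [FORCE]. ROWS is rows parted by semicolons, their numbers by spaces, 1 to 5 of them, each of 7 numbers: a rotation vector rx, ry, rz in rad, then dx, dy, dz in mm, then the opening from 0.0 (shut) to 1.0 (fully open); each row shifts and turns the commanded pose from where the row before left it, along the tool's axes as they then stand; what a row does not reach is not made up. A row lasts 1/12 s, in which the tool goes at most 41.7 mm and 0.125 rad, less where a joint would pass 70% of its speed; a pose out of reach is approached as far as the arm can. The fingers move at their own pace and stop on an object; FORCE is the grip in N (left out, the last holds). Time passes only in rows, so rows that do not move let the fingers close. It prints the time, the measured TCP pose, the force, the opening and the grip force at its end.
- sensors.sense(): the state, without advancing time (a new reading comes with each control period).
- viewer.grab_frame(name): name is "scene" or "top" or "wrist"; returns the picture (420x560x3 uint8, red, green, blue); there is no depth.
- viewer.camera_params(name): a dict with "fx", "fy", "cx", "cy" (pixels), "dist_coeffs" ([k1, k2, p1, p2, k3] as OpenCV has them; the pictures are not rectified), "rvec" (rotation vector, rad) and "tvec" (3), from world to camera coordinates, as OpenCV has them. Camera axes: x right, y down, z forward; pixel columns grow to the right and rows downward; lengths in mm; the calibration is good to about 2 mm. A picture is of the moment at which its call begins: read the wrist's pose just before it. camera_params takes no time and is no camera call; for the wrist camera it gives the pose at the moment of the call.
- r.sign_off(): hands the job in; it is judged then, once.
The state is a dict: "clock": time; "qpos": joint angles; "qvel": joint speeds; "joint_efforts": joint torques, N m; "eef_pos": TCP position; "tcp_rot": TCP orientation; "contact_force": force on the tool from outside, world axes, zero at the start; "wrist_torque": the same for the moment, N m; "opening": opening from 0.0 (shut) to 1.0 (fully open); "grasp_force": force on a finger pad.
Only numpy, scipy, OpenCV 4.12 (cv2) and the standard library are available. Lean on these libraries where they do the work, as an engineer would, in place of code of your own. Each camera call takes 0.05 s, during which the arm holds its last target. There are 200 camera calls.

## Working session

There is one attempt and no reset: what is moved stays moved. The work goes in short steps, Python scripts to look and compute and a shell command to move; the robot and the scene stay as the last step left them, time stands still between calls to the robot, and variables do not carry over. Pictures are saved under pics/ and viewed, at most 10 in all, crops included, and the job is handed in when it is done.

```bash
ls; mkdir -p pics
python3 - <<'E'
from rig import r, viewer, sensors
import cv2
s=sensors.sense();print(s)
for n in("top","scene"):
    im=viewer.grab_frame(n);cv2.imwrite(f"pics/{n}0.png",im[...,::-1]);print(n,viewer.camera_params(n))
E
```

```text
pics
rig.py
steer.py
{'clock': 0.0, 'qpos': array([ 1.23956940e+00,  3.53645448e-01,  1.63416223e+00,  3.06338746e-05,
        1.15522186e+00, -2.38218913e-03]), 'qvel': array([-0.00058868, -0.00156365,  0.00039893,  0.0008752 , -0.00073031,
       -0.00016319]), 'joint_efforts': array([ 2.46448178e-05, -6.05251765e+01, -3.42066979e+01,  1.01826304e-04,
        9.26454115e-03,  1.31368461e-05]), 'eef_pos': array([201.67223103, 591.07337997, 252.551337  ]), 'tcp_rot': array([-3.14015584e+00, -3.14315089e-05,  2.81273551e+00]), 'contact_force': array([-0.48340362,  0.17757499, -0.1379629 ]), 'wrist_torque': array([-0.00186768, -0.02953254,  0.02197186]), 'grasp_force': 0.0, 'opening': 0.9995175376611319}
top {'fx': 482.3642335436512, 'fy': 482.3642335436512, 'cx': 281.74426677373833, 'cy': 203.12658121390615, 'dist_coeffs': array([-0.14486168,  0.        ,  0.        ,  0.        ,  0.        ]), 'rvec': array([ 2.17077714, -2.16699114,  0.09368266]), 'tvec': array([  30.2137122 ,  585.87957701, 1188.39724025])}
scene {'fx': 451.4310242339422, 'fy': 451.4310242339422, 'cx': 279.6751205269984, 'cy': 201.51887423161483, 'dist_coeffs': array([-0.07410775,  0.        ,  0.        ,  0.        ,  0.        ]), 'rvec': array([ 2.18692402,  1.14490809, -0.43642826]), 'tvec': array([-358.28474696, -292.16345569, 1236.24991828])}
```

View pics/top0.png

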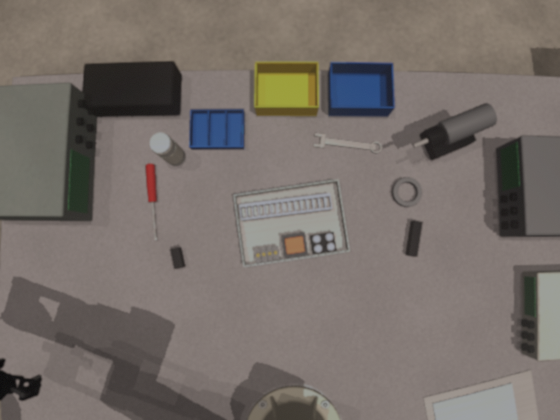

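View pics/scene0.png

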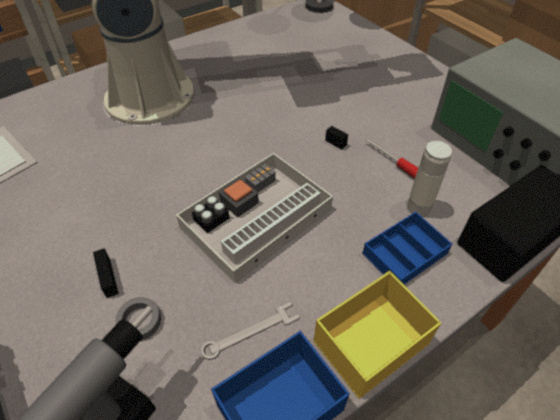

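The top view shows the chassis at about (290,222), with the terminal block at its left (266,253), the transformer in the middle (294,244) and the capacitors at the right (323,242). The spacer is at (414,238), beside the tape at (406,192). The short block is at (178,257).

```bash
cat > h.py <<'E'
from rig import r, viewer, sensors
import numpy as np, cv2
from scipy.spatial.transform import Rotation as R
def snap(n):
    p=viewer.camera_params(n); return viewer.grab_frame(n),p
def ray(p,uv,z):
    K=np.array([[p['fx'],0,p['cx']],[0,p['fy'],p['cy']],[0,0,1]])
    u=cv2.undistortPoints(np.float64(uv).reshape(-1,1,2),K,p['dist_coeffs']).reshape(-1,2)
    M=cv2.Rodrigues(np.float64(p['rvec']))[0]; c=-M.T@np.float64(p['tvec']).ravel()
    d=np.c_[u,np.ones(len(u))]@M
    return c+d*((z-c[2])/d[:,2])[:,None]
def proj(p,P):
    K=np.array([[p['fx'],0,p['cx']],[0,p['fy'],p['cy']],[0,0,1]])
    return cv2.projectPoints(np.float64(P).reshape(-1,1,3),np.float64(p['rvec']),np.float64(p['tvec']),K,p['dist_coeffs'])[0].reshape(-1,2)
def tool(dw):   # world shift -> tool axes
    return R.from_euler('xyz',sensors.sense()['tcp_rot']).inv().apply(dw)
E
python3 - <<'E'
from h import *
im,p=snap("top")
print('base chk',ray(p,[[293,420]],0))
hsv=cv2.cvtColor(im,cv2.COLOR_RGB2HSV)
# spacer: dark blob
d=(hsv[...,2]<50).astype(np.uint8)
for nm,(x0,x1,y0,y1) in dict(spacer=(395,435,208,268),short=(165,192,240,275)).items():
    m=np.zeros_like(d);m[y0:y1,x0:x1]=d[y0:y1,x0:x1]
    c=max(cv2.findContours(m,0,1)[0],key=cv2.contourArea)
    b=cv2.boxPoints(cv2.minAreaRect(c)); w=ray(p,b,36)
    print(nm,w[:,:2].round(),w.mean(0).round(),np.linalg.norm(w[0]-w[1]),np.linalg.norm(w[1]-w[2]))
co=[[233,194],[338,180],[348,251],[244,266]]
print(ray(p,co,42)[:,:2].round())
print('term,trans,cap',ray(p,[[266,253],[294,244],[323,242]],40)[:,:2].round())
cv2.imwrite('pics/crop.png',cv2.resize(im[165:280,220:440],None,fx=3.6,fy=3.6,interpolation=2)[...,::-1])
E
```

```text
base chk [[ 3.30030891e+01  1.58248997e+00 -2.27373675e-13]]
spacer [[ 460. -280.]
 [ 539. -294.]
 [ 538. -302.]
 [ 459. -288.]] [ 499. -291.   36.] 79.79198699752645 7.744122568640444
short [[469. 290.]
 [470. 286.]
 [430. 276.]
 [429. 281.]] [449. 283.  36.] 4.4057670110739835 41.25650604831032
[[ 607.  153.]
 [ 643. -110.]
 [ 466. -133.]
 [ 428.  124.]]
term,trans,cap [[461.  70.]
 [483.   1.]
 [488. -71.]]
```

View pics/crop.png

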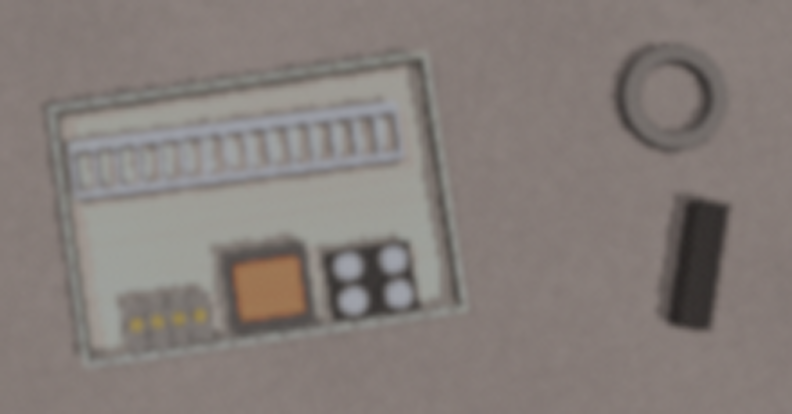

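The crop confirms it. The chassis is yawed by about 0.13 rad, and the heat sink leaves a wedge to the far wall, with its left end nearer the left wall. I'll move above the chassis and refine with the wrist camera.

```bash
python3 steer.py '0 0 0 -30 -27 -4 1;0 0 0 -30 -27 -4 1;0 0 0 -30 -27 -4 1;0 0 0 -30 -27 -4 1;0 0 0 -30 -27 -4 1' 60
python3 steer.py '0 0 0 -30 -27 -4 1;0 0 0 -30 -27 -4 1;0 0 0 -30 -27 -4 1;0 0 0 -30 -27 -4 1;0 0 0 -30 -27 -4 1'
python3 steer.py '0 0 0 -30 -27 -4 1;0 0 0 -30 -27 -4 1;0 0 0 -30 -27 -4 1;0 0 0 -30 -27 -4 1;0 0 0 -30 -27 -4 1'
python3 steer.py '0 0 -.115 0 0 0 1;0 0 -.115 0 0 0 1;0 0 -.115 0 0 0 1;0 0 -.115 0 0 0 1;0 0 0 0 0 0 1'
python3 - <<'E'
from h import *
im,p=snap("wrist")
M=cv2.Rodrigues(np.float64(p['rvec']))[0]; print(-M.T@np.float64(p['tvec']).ravel(),M[2],p['fx'],sensors.sense()['eef_pos'],sensors.sense()['qpos'])
cv2.imwrite('pics/w1.png',im[...,::-1])
E
```

```text
clock: 0.57
eef_pos: [300.5, 413.5, 273.2]
tcp_rot: [-3.141, -0.0, 2.813]
contact_force: [1.2, 0.1, 0.6]
opening: 1.0
grasp_force: 0.0
clock: 0.98
eef_pos: [398.9, 237.2, 293.5]
tcp_rot: [3.141, 0.0, 2.813]
contact_force: [1.6, 0.1, 0.2]
opening: 1.001
grasp_force: 0.0
clock: 1.4
eef_pos: [497.4, 60.9, 313.5]
tcp_rot: [3.141, 0.0, 2.813]
contact_force: [0.1, 1.6, 0.4]
opening: 1.001
grasp_force: 0.0
clock: 1.82
eef_pos: [496.8, 62.6, 313.1]
tcp_rot: [3.142, -0.001, -3.006]
contact_force: [-0.4, 0.8, 0.3]
opening: 1.004
grasp_force: 0.0
[420.53312281  52.23775466 433.76926667] [ 0.29961859  0.04210172 -0.95312966] 327.3370352441055 [496.79546245  62.81403142 313.0994045 ] [ 1.22799326e-01  1.00678194e-01  1.82231666e+00 -3.95911622e-05
  1.21899702e+00 -1.57715234e+00]
```

View pics/w1.png

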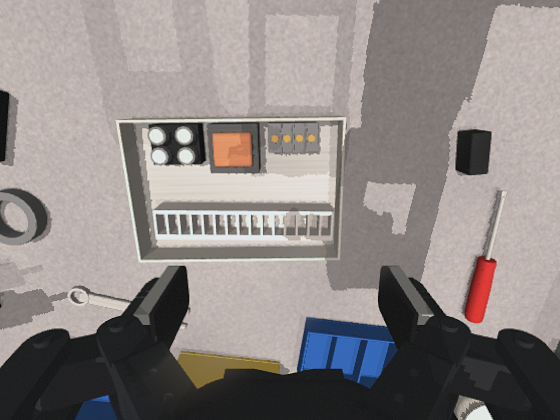

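The wrist view shows the chassis rim corners at about (117,121), (347,117), (340,259) and (139,262). The terminal block is at (294,137), and the heat sink spans (155..333, 206..240). I'll zoom in for accurate corners.

Run:
```python
from h import *
im=cv2.imread('pics/w1.png')
cv2.imwrite('pics/w1c.png',cv2.resize(im[105:275,100:366],None,fx=3,fy=3,interpolation=2))
p=viewer.camera_params("wrist")
w=ray(p,[[117,121],[347,117],[340,259],[139,262]],42)[:,:2]
print(w.round(1),w.mean(0),[np.linalg.norm(w[i]-w[i-1]).round(1) for i in range(4)])
```

```text
[[ 466.5 -134.6]
 [ 427.3  128.4]
 [ 607.   153.5]
 [ 645.7 -109.8]] [536.65805697   9.36019356] [np.float64(180.9), np.float64(265.8), np.float64(181.4), np.float64(266.1)]
```

View pics/w1c.png

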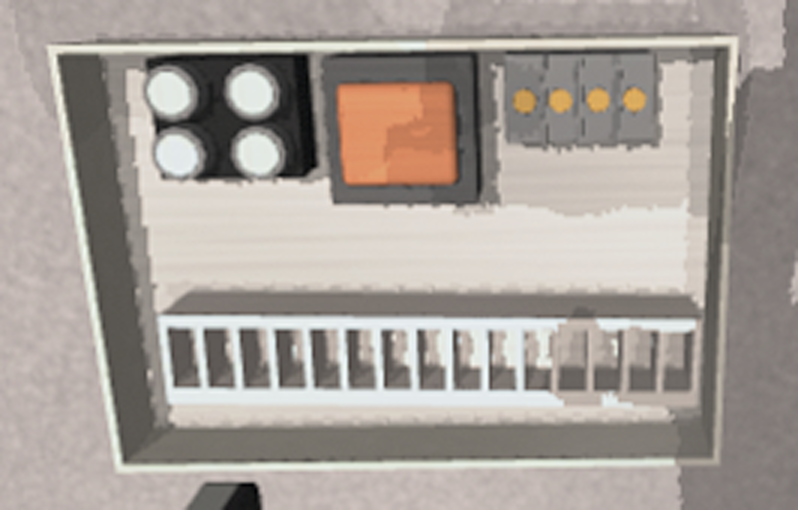

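```bash
cat >> h.py <<'E'
C=np.array([536.7,9.4]); YW=0.145
def toch(w):
    d=np.atleast_2d(w)[:,:2]-C; c,s=np.cos(YW),np.sin(YW); return d@np.array([[c,-s],[s,c]])
def tow(q):
    c,s=np.cos(YW),np.sin(YW); return np.atleast_2d(q)@np.array([[c,s],[-s,c]])+C
E
python3 - <<'E'
from h import *
p=viewer.camera_params("wrist")
f=lambda L,z:toch(ray(p,np.array(L)/3.+[100,105],z)).round(1)
print('sink',f([[158,315],[697,320],[697,403],[164,403]],39))
print('term top front corners',f([[505,143],[660,146]],37))
print('trans front',f([[330,202],[478,202]],47))
t=tow([[0,0],[0,0]])[0]
# spacer & others with top cam dark mask at 2 heights
im,q=snap("top")
g=cv2.cvtColor(im,cv2.COLOR_RGB2GRAY)[200:270,395:435]
m=(g<70).astype(np.uint8)
for th in(45,60,75):
    m=np.zeros((420,560),np.uint8);m[212:265,398:430]=(cv2.cvtColor(im,cv2.COLOR_RGB2GRAY)[212:265,398:430]<th)
    c=max(cv2.findContours(m,0,1)[0],key=cv2.contourArea);b=cv2.minAreaRect(c)
    print(th,b,ray(q,cv2.boxPoints(b),36)[:,:2].round(),ray(q,[b[0]],18).round())
print('nose',r.nose_length)
E
```

```text
sink [[  19.5 -107.3]
 [  25.2  120.7]
 [  63.3  121.9]
 [  59.8 -110.1]]
term top front corners [[-50.6  41.3]
 [-48.5 103.8]]
trans front [[-29.6 -28.9]
 [-28.7  30.3]]
45 ((409.7432861328125, 237.45947265625), (2.2354636192321777, 31.55643081665039), 8.972626686096191) [[ 460. -281.]
 [ 539. -295.]
 [ 538. -300.]
 [ 459. -286.]] [[ 499. -295.   18.]]
60 ((413.1294860839844, 237.94073486328125), (10.585363388061523, 33.73097610473633), 9.090276718139648) [[ 458. -278.]
 [ 542. -293.]
 [ 537. -320.]
 [ 454. -305.]] [[ 498. -304.   18.]]
75 ((413.0, 238.0), (11.957130432128906, 34.831642150878906), 8.972626686096191) [[ 457. -276.]
 [ 543. -291.]
 [ 538. -322.]
 [ 452. -306.]] [[ 498. -303.   18.]]
nose 22.0
```

The measured sizes match the given dimensions. I'll lower the open fingers in front of the heat sink, which puts two contacts about 100 mm apart and keeps it square.

```bash
python3 steer.py '0 0 -.01 -10 -17.5 20 1;0 0 0 -9 -17.5 40 1;0 0 0 -9 -17.4 40 1;0 0 0 0 0 40 1;0 0 0 0 0 30 1'
python3 steer.py '0 0 0 0 0 30 1;0 0 0 0 0 15 1;0 0 0 0 0 0 1;0 0 0 0 0 0 1'
python3 - <<'E'
from h import *
s=sensors.sense();print(toch(s['eef_pos']),s['eef_pos'][2])
im,p=snap("wrist");cv2.imwrite('pics/w2.png',im[...,::-1])
E
```

```text
clock: 2.33
eef_pos: [529.8, 16.3, 145.8]
tcp_rot: [3.142, -0.001, -3.005]
contact_force: [0.6, 0.9, -0.8]
opening: 0.999
grasp_force: 0.0
clock: 2.67
eef_pos: [530.0, 17.1, 103.0]
tcp_rot: [3.141, -0.002, -3.003]
contact_force: [0.5, -0.3, -0.1]
opening: 1.003
grasp_force: 0.0
[[-5.51496917  8.54153725]] 103.04693393167992
```

View pics/w2.png

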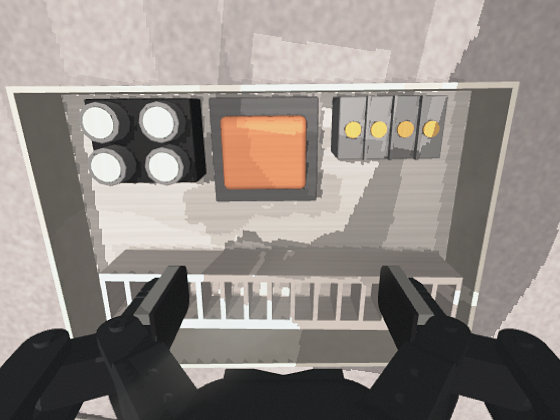

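The fingers stand above the heat sink's near region, with the tips at (180,268) and (385,268). I'll check the tip position in the tool frame.

Run:
```python
from h import *
p=viewer.camera_params("wrist");s=sensors.sense()
T=R.from_euler('xyz',s['tcp_rot'])
for z in(0,5,9,15,22):
    w=ray(p,[[187,268],[150,268],[382,268],[415,268],[187,290]],s['eef_pos'][2]-z)
    print(z,T.inv().apply(w-s['eef_pos'])[:,:2].round(1).tolist())
```

```text
0 [[11.8, -39.4], [11.9, -54.5], [11.9, 40.8], [12.0, 54.3], [1.5, -40.3]]
5 [[9.1, -41.0], [9.2, -56.8], [9.2, 42.5], [9.3, 56.6], [-1.6, -41.9]]
9 [[7.0, -42.3], [7.0, -58.6], [7.1, 43.8], [7.1, 58.4], [-4.1, -43.3]]
15 [[3.7, -44.3], [3.8, -61.3], [3.8, 45.9], [3.9, 61.1], [-7.9, -45.3]]
22 [[-0.0, -46.6], [-0.0, -64.5], [0.1, 48.2], [0.1, 64.2], [-12.2, -47.6]]
```

```bash
python3 steer.py '0 0 0 0 -2 25 1;0 0 0 0 0 25 1;0 0 0 0 0 15 1;0 0 0 0 0 10 1;0 0 0 0 0 0 1'
python3 steer.py '0 0 0 -5 0 2 1;0 0 0 -5 0 0 1;0 0 0 -5 0 0 1;0 0 0 -5 0 0 1;0 0 0 -5 0 0 1'
python3 -c "
from h import *
s=sensors.sense();print(toch(s['eef_pos']),s['eef_pos'][2])"
```

```text
clock: 3.13
eef_pos: [530.6, 15.0, 28.2]
tcp_rot: [3.142, -0.0, -3.001]
contact_force: [-0.3, 0.6, 0.6]
opening: 0.998
grasp_force: 0.0
clock: 3.55
eef_pos: [555.5, 18.5, 27.1]
tcp_rot: [3.142, -0.001, -3.0]
contact_force: [-4.5, -0.1, 3.5]
opening: 1.0
grasp_force: 2.4
[[19.91051473  6.27958171]] 27.060595853945504
```

```bash
python3 steer.py '0 0 0 -4 0 0 1;0 0 0 -4 0 0 1;0 0 0 -3 0 0 1;0 0 0 -2 0 0 1;0 0 0 0 0 0 1'
python3 steer.py '0 0 0 -2 0 0 1;0 0 0 -1 0 0 1;0 0 0 -1 0 0 1;0 0 0 0 0 0 1'
python3 -c "
from h import *
s=sensors.sense();print(toch(s['eef_pos']),s['eef_pos'][2])"
```

```text
clock: 3.97
eef_pos: [568.9, 20.4, 26.5]
tcp_rot: [-3.142, 0.001, -3.0]
contact_force: [-1.0, 0.8, 0.8]
opening: 0.999
grasp_force: 0.7
clock: 4.3
eef_pos: [571.1, 20.7, 26.3]
tcp_rot: [-3.142, -0.003, -3.0]
contact_force: [-7.6, -0.9, 4.9]
opening: 0.997
grasp_force: 3.7
[[35.65722689  6.16395573]] 26.25525943708768
```

```bash
python3 steer.py '0 0 0 -1 0 0 1;0 0 0 -1 0 0 1;0 0 0 0 0 0 1;0 0 0 0 0 0 1'
python3 steer.py '0 0 0 -1 0 0 1;0 0 0 -1 0 0 1;0 0 0 0 0 0 1;0 0 0 0 0 0 1'
python3 -c "
from h import *
s=sensors.sense();print(toch(s['eef_pos']),s['eef_pos'][2])"
```

```text
clock: 4.63
eef_pos: [571.5, 20.7, 26.0]
tcp_rot: [-3.142, -0.006, -2.999]
contact_force: [-12.4, -3.4, 9.0]
opening: 0.998
grasp_force: 6.3
clock: 4.97
eef_pos: [571.5, 20.8, 25.9]
tcp_rot: [3.141, -0.009, -2.999]
contact_force: [-18.3, -4.3, 15.6]
opening: 1.001
grasp_force: 9.5
[[36.11442335  6.28995323]] 25.86029036981273
```

The heat sink has stalled at the wall: 18 N with no motion. I'll back off, rise and check.

```bash
python3 steer.py '0 0 0 12 0 0 1;0 0 0 5 0 -20 1;0 0 0 0 0 -40 1;0 0 0 10 0 -40 1;0 0 0 10 0 -40 1'
python3 steer.py '0 0 0 0 0 -30 1;0 0 0 0 0 -30 1;0 0 0 0 0 0 1;0 0 0 0 0 0 1'
python3 - <<'E'
from h import *
im,p=snap("wrist");s=sensors.sense();print(s['eef_pos'],toch(s['eef_pos']))
cv2.imwrite('pics/w3.png',im[...,::-1])
# sink edge prediction at wall: near top edge x=48, and far top edge 88, y -109..121
for x in(48,88): print(x,proj(p,np.c_[tow([[x,-109],[x,121]]),[39,39]]).round(1).tolist())
E
```

```text
clock: 5.38
eef_pos: [540.2, 16.3, 168.0]
tcp_rot: [-3.142, 0.002, -3.0]
contact_force: [1.0, 0.5, 1.2]
opening: 1.001
grasp_force: 0.0
clock: 5.72
eef_pos: [541.6, 16.3, 228.7]
tcp_rot: [-3.141, 0.006, -3.0]
contact_force: [-0.1, 0.1, -0.2]
opening: 0.998
grasp_force: 0.0
[540.3509917  16.269539  226.9744226] [[4.60527423 6.26990875]]
48 [[169.4, 224.4], [396.6, 223.9]]
88 [[173.6, 260.0], [392.7, 259.5]]
```

View pics/w3.png

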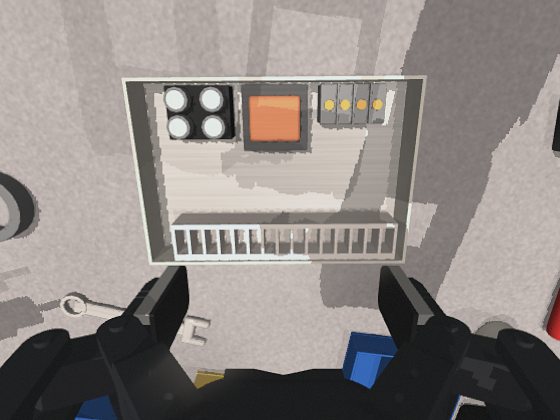

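The near top edge of the heat sink is at rows 223–226, matching the prediction of 224 for "at the wall". Its far edge is hidden under the wall rim, so it's seated. Now to the spacer.

```bash
python3 steer.py '0 0 0 11 -38.5 0 1;0 0 0 11 -38.5 0 1;0 0 0 11 -38.5 0 1;0 0 0 11 -38.5 0 1;0 0 0 11 -38.5 0 1'
python3 steer.py '0 0 0 11 -38.5 0 1;0 0 0 11 -38.5 0 1;0 0 0 11 -38.5 0 1;0 0 .105 0 0 0 1;0 0 .105 0 0 0 1'
python3 steer.py '0 0 .105 0 0 0 1;0 0 0 0 0 0 1;0 0 0 0 0 0 1'
python3 - <<'E'
from h import *
im,p=snap("wrist");s=sensors.sense();print(s['eef_pos'],s['tcp_rot'])
cv2.imwrite('pics/w4.png',im[...,::-1])
E
```

```text
clock: 6.18
eef_pos: [511.2, -183.6, 224.7]
tcp_rot: [3.141, -0.002, -3.0]
contact_force: [1.1, -0.6, -0.8]
opening: 0.996
grasp_force: 0.0
clock: 6.6
eef_pos: [494.7, -303.3, 224.2]
tcp_rot: [3.141, -0.002, 3.065]
contact_force: [0.5, 0.2, 0.4]
opening: 0.999
grasp_force: 0.0
clock: 6.85
eef_pos: [495.4, -300.9, 224.9]
tcp_rot: [3.141, -0.002, 2.971]
contact_force: [-0.4, -0.2, -0.1]
opening: 1.002
grasp_force: 0.0
[ 495.5677801  -300.84401114  225.26062662] [ 3.14104150e+00 -1.48016678e-03  2.97163443e+00]
```

View pics/w4.png

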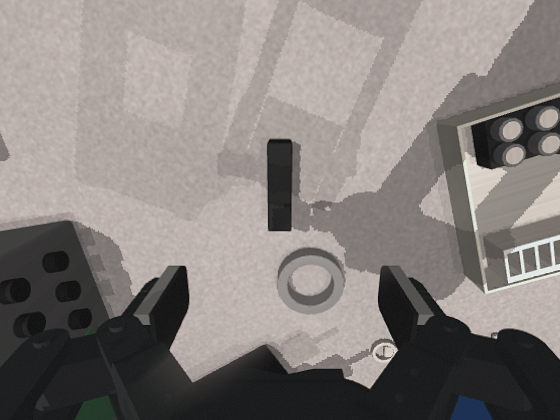

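The spacer appears at columns 267–292, rows 139–231, clear of the tape at (311,281).

Run:
```python
from h import *
im=cv2.imread('pics/w4.png');p=viewer.camera_params("wrist");s=sensors.sense()
g=cv2.cvtColor(im,cv2.COLOR_BGR2GRAY);m=np.zeros_like(g)
m[125:243,255:305]=(g[125:243,255:305]<60)
c=max(cv2.findContours(m,0,1)[0],key=cv2.contourArea)
b=cv2.minAreaRect(c);q=cv2.boxPoints(b);print(b,q.round(1).tolist())
w=ray(p,q,36);print(w[:,:2].round(1).tolist())
far=w[np.argsort(w[:,0])[2:]];near=w[np.argsort(w[:,0])[:2]]
d=far.mean(0)-near.mean(0);L=np.linalg.norm(d);print('L',L,'W',np.linalg.norm(far[0]-far[1]),'yaw',np.arctan2(d[1],d[0]))
cen=far.mean(0)-d/L*45;print('centre',cen)
h=w;print('near end if z=0',ray(p,q[np.argsort(w[:,0])[:2]],0).mean(0))
print('tool d',tool([cen[0]-s['eef_pos'][0],cen[1]-s['eef_pos'][1],0]))
t=ray(p,[[311,281]],22);print('tape',t)
```

```text
((279.0, 184.5), (91.0, 24.0), 90.0) [[267.0, 139.0], [291.0, 139.0], [291.0, 230.0], [267.0, 230.0]]
[[449.4, -307.7], [453.1, -285.6], [543.1, -300.3], [539.0, -324.3]]
L 91.12722323297548 W 24.403646597798417 yaw -0.1725742830603317
centre [ 496.68571014 -304.56180161   36.        ]
near end if z=0 [ 454.89584648 -297.66796621    0.        ]
tool d [-1.73065227 -3.47513399 -0.004477  ]
tape [[ 612.85165589 -288.62363985   22.        ]]
```

The size check holds (91 × 24.4 measured), and the centre is at (497,-304.5). I'll descend to TCP z≈30.

```bash
python3 steer.py '0 0 0 -1.7 -3.5 30 1;0 0 0 0 0 40 1;0 0 0 0 0 40 1;0 0 0 0 0 40 1;0 0 0 0 0 25 1'
python3 steer.py '0 0 0 0 0 15 1;0 0 0 0 0 5 1;0 0 0 0 0 0 1;0 0 0 0 0 0 .2;0 0 0 0 0 0 .1' 70
python3 steer.py '0 0 0 0 0 0 .1;0 0 0 0 0 0 .1;0 0 0 0 0 0 .1;0 0 0 0 0 0 .1;0 0 0 0 0 0 .1' 70
python3 steer.py '0 0 0 0 0 0 .1;0 0 0 0 0 0 .1;0 0 0 0 0 0 .1' 70
```

```text
clock: 7.32
eef_pos: [495.3, -303.5, 47.6]
tcp_rot: [3.14, -0.003, 2.972]
contact_force: [-0.5, -0.1, -0.3]
opening: 1.0
grasp_force: 0.0
clock: 7.73
eef_pos: [497.8, -305.3, 32.8]
tcp_rot: [-3.141, 0.002, 2.969]
contact_force: [1.0, 0.7, 0.6]
opening: 0.755
grasp_force: 0.0
clock: 8.15
eef_pos: [497.5, -305.2, 32.6]
tcp_rot: [-3.141, 0.002, 2.968]
contact_force: [-0.4, 0.2, 6.6]
opening: 0.268
grasp_force: 69.9
clock: 8.4
eef_pos: [497.5, -305.2, 32.6]
tcp_rot: [-3.141, 0.002, 2.968]
contact_force: [0.6, 1.2, 6.7]
opening: 0.265
grasp_force: 69.9
```

Gripped: opening 0.265 ≈ 23 mm, force 70 N. Next I'll lift, carry and rotate over the gap.

```bash
python3 steer.py '0 0 0 0 0 -15 .1;0 0 0 0 0 -30 .1;0 0 0 0 0 -35 .1;0 0 0 0 0 -20 .1;0 0 0 0 0 0 .1'
python3 steer.py '0 0 0 3.9 30 0 .1;0 0 0 3.9 38.5 0 .1;0 0 0 3.9 38.5 0 .1;0 0 0 3.9 38.5 0 .1;0 0 0 3.9 38.5 0 .1'
python3 steer.py '0 0 0 3.9 38.5 0 .1;0 0 0 3.9 38.5 0 .1;0 0 0 3.9 38.5 0 .1;0 0 0 3.9 38.5 0 .1;0 0 0 3.9 30 0 .1'
python3 steer.py '0 0 0 0 17 0 .1;0 0 -.106 0 0 0 .1;0 0 -.106 0 0 0 .1;0 0 -.106 0 0 0 .1;0 0 0 0 0 0 .1'
python3 steer.py '0 0 0 0 0 0 .1;0 0 0 0 0 0 .1'
python3 - <<'E'
from h import *
im,p=snap("wrist");s=sensors.sense();print(s['eef_pos'],s['tcp_rot'],toch(s['eef_pos']))
cv2.imwrite('pics/w5.png',im[...,::-1])
E
```

```text
clock: 8.82
eef_pos: [499.2, -306.3, 136.4]
tcp_rot: [-3.139, 0.007, 2.968]
contact_force: [0.3, -0.0, -1.1]
opening: 0.264
grasp_force: 68.7
clock: 9.23
eef_pos: [508.7, -118.6, 130.9]
tcp_rot: [3.142, -0.001, 2.967]
contact_force: [1.7, 0.6, -0.6]
opening: 0.264
grasp_force: 69.0
clock: 9.65
eef_pos: [521.6, 66.9, 131.0]
tcp_rot: [3.141, -0.0, 2.968]
contact_force: [0.7, 0.1, -0.7]
opening: 0.265
grasp_force: 69.0
clock: 10.07
eef_pos: [524.5, 81.3, 130.8]
tcp_rot: [-3.142, -0.001, -2.992]
contact_force: [-0.1, -0.4, -0.9]
opening: 0.272
grasp_force: 68.9
clock: 10.23
eef_pos: [524.8, 80.9, 131.2]
tcp_rot: [-3.142, -0.0, -3.001]
contact_force: [-1.2, 0.2, -1.0]
opening: 0.266
grasp_force: 68.9
[524.87090005  80.9166233  131.23756617] [-3.14158571e+00 -3.57049185e-04 -3.00048994e+00] [[-1.37135359 72.47533652]]
```

View pics/w5.png

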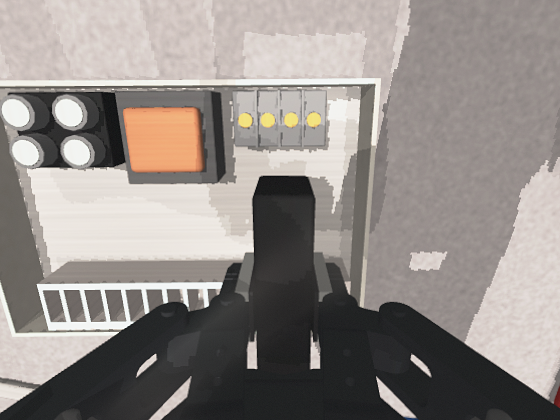

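The spacer is held straight. Its near end is at rows 177–195, columns 253–314. The terminal block's front edge is at row ~147 and the heat sink's near edge at row ~283. Now to measure them.

Run:
```python
from h import *
im=cv2.imread('pics/w5.png');p=viewer.camera_params("wrist");s=sensors.sense()
g=cv2.cvtColor(im,cv2.COLOR_BGR2GRAY)
print('spacer col',g[170:202,284].tolist());print('term col',g[138:158,260].tolist(),g[138:158,300].tolist());print('sink col',[g[258:292,c].tolist() for c in(105,190)])
print('rows',[(y,np.where(g[y,230:340]<45)[0][[0,-1]]+230) for y in(180,186,200,215,230)])
```

```text
spacer col [207, 203, 204, 208, 212, 154, 16, 27, 25, 29, 28, 26, 28, 27, 27, 30, 28, 28, 28, 25, 30, 29, 30, 28, 31, 36, 41, 43, 47, 47, 49, 49]
term col [107, 108, 109, 108, 108, 134, 152, 138, 111, 115, 122, 123, 121, 183, 211, 212, 213, 209, 207, 210] [132, 135, 138, 140, 137, 134, 145, 130, 130, 146, 148, 149, 147, 206, 228, 230, 230, 227, 226, 229]
sink col [[222, 218, 189, 157, 136, 138, 140, 139, 141, 141, 138, 140, 141, 142, 137, 137, 139, 142, 143, 139, 138, 138, 133, 111, 129, 216, 248, 244, 244, 244, 245, 223, 89, 94], [208, 202, 178, 137, 139, 141, 139, 140, 141, 140, 139, 140, 144, 142, 141, 140, 143, 142, 140, 139, 142, 141, 145, 129, 193, 245, 245, 244, 244, 247, 239, 131, 104, 106]]
rows [(180, array([259, 308])), (186, array([257, 310])), (200, array([253, 314])), (215, array([253, 313])), (230, array([254, 287]))]
```

Run:
```python
from h import *
p=viewer.camera_params("wrist");s=sensors.sense();z=s['eef_pos'][2]
f=lambda uv,h:toch(ray(p,uv,h)).round(1).tolist()
print('cam',toch((-cv2.Rodrigues(np.float64(p['rvec']))[0].T@np.float64(p['tvec']).ravel())[None]))
print('sp bottom',f([[259,175.2],[308,175.2]],z-32.6),'top',f([[253,195.5],[314,195.5]],z+3.4),'tcp',toch(s['eef_pos']))
print('term',f([[260,144],[260,150.8],[300,150.8]],37),'ends',f([[235,140],[327,140]],37))
print('sink',f([[105,282.8],[190,282]],39))
```

```text
cam [[-78.36917128  72.78946041]]
sp bottom [[-45.1, 61.3], [-45.0, 84.6]] top [[-45.2, 61.5], [-45.2, 84.2]] tcp [[-1.37135359 72.47533652]]
term [[-52.4, 57.8], [-48.0, 57.7], [-47.9, 83.8]] ends [[-55.0, 41.7], [-54.8, 101.2]]
sink [[48.1, -58.2], [47.7, 4.1]]
```

Spacer centre x = -0.1 with ends at ±45; the gap is about -49…+48. I'll shift it -0.6 mm and descend in stages.

```bash
python3 steer.py '0 0 -.004 .6 -.5 15 .1;0 0 0 0 0 20 .1;0 0 0 0 0 12 .1;0 0 0 0 0 6 .1;0 0 0 0 0 0 .1'
python3 steer.py '0 0 0 0 0 0 .1;0 0 0 0 0 0 .1'
python3 - <<'E'
from h import *
s=sensors.sense();print(toch(s['eef_pos']),s['eef_pos'][2]-32.6,s['tcp_rot'])
E
```

```text
clock: 10.7
eef_pos: [523.6, 80.2, 77.2]
tcp_rot: [-3.142, -0.002, -2.995]
contact_force: [-0.3, -0.1, -0.5]
opening: 0.268
grasp_force: 68.9
clock: 10.87
eef_pos: [525.1, 80.5, 79.2]
tcp_rot: [-3.142, 0.001, -2.994]
contact_force: [-0.3, 0.4, -1.4]
opening: 0.269
grasp_force: 68.9
[[-1.21391249 72.07297851]] 46.57295823237211 [-3.14156172e+00  1.07822933e-03 -2.99399417e+00]
```

```bash
python3 steer.py '0 0 0 .8 0 4 .1;0 0 0 0 0 5 .1;0 0 0 0 0 5 .1;0 0 0 0 0 4 .1;0 0 0 0 0 0 .1'
python3 steer.py '0 0 0 0 0 4 .1;0 0 0 0 0 5 .1;0 0 0 0 0 5 .1;0 0 0 0 0 4 .1;0 0 0 0 0 0 .1'
python3 - <<'E'
from h import *
s=sensors.sense();print(toch(s['eef_pos']),s['eef_pos'][2]-32.6,s['tcp_rot'])
E
```

```text
clock: 11.28
eef_pos: [523.1, 80.3, 59.5]
tcp_rot: [-3.142, -0.001, -2.993]
contact_force: [-0.8, -0.7, -0.8]
opening: 0.271
grasp_force: 68.9
clock: 11.7
eef_pos: [523.1, 80.3, 41.5]
tcp_rot: [-3.142, -0.001, -2.993]
contact_force: [-0.3, -0.0, -1.8]
opening: 0.271
grasp_force: 68.9
[[-3.19318736 72.11748671]] 8.889469420180092 [-3.14158237e+00 -1.44672105e-03 -2.99343196e+00]
```

It's inside the gap with no contact. Last few millimetres down, then press toward the wall.

```bash
python3 steer.py '0 0 0 0 0 2 .1;0 0 0 0 0 2 .1;0 0 0 0 0 1 .1;0 0 0 0 0 0 .1;0 0 0 0 0 0 .1'
python3 steer.py '0 0 0 -2 0 0 .1;0 0 0 -1 0 0 .1;0 0 0 -1 0 0 .1;0 0 0 0 0 0 .1;0 0 0 0 0 0 .1'
python3 - <<'E'
from h import *
s=sensors.sense();print(toch(s['eef_pos']),s['eef_pos'][2]-32.6,s['tcp_rot'])
E
```

```text
clock: 12.12
eef_pos: [523.7, 80.4, 37.5]
tcp_rot: [3.142, 0.0, -2.993]
contact_force: [0.8, 0.6, -1.7]
opening: 0.269
grasp_force: 68.9
clock: 12.53
eef_pos: [527.8, 81.0, 37.5]
tcp_rot: [-3.142, 0.0, -2.993]
contact_force: [-0.2, 0.5, -0.8]
opening: 0.267
grasp_force: 69.0
[[ 1.52707686 72.13654162]] 4.913488451149554 [-3.14157549e+00  1.95091833e-04 -2.99337864e+00]
```

```bash
python3 steer.py '0 0 0 0 0 1.5 .1;0 0 0 -1 0 0 .1;0 0 0 -1 0 0 .1;0 0 0 0 0 0 .1;0 0 0 0 0 0 .1'
python3 steer.py '0 0 0 -1 0 0 .1;0 0 0 0 0 0 .1;0 0 0 0 0 0 .1;0 0 0 0 0 0 .1'
python3 - <<'E'
from h import *
s=sensors.sense();print(toch(s['eef_pos']),s['eef_pos'][2]-32.6,s['tcp_rot'])
E
```

```text
clock: 12.95
eef_pos: [527.9, 81.0, 35.6]
tcp_rot: [-3.142, -0.004, -2.993]
contact_force: [-5.9, -0.9, 2.7]
opening: 0.272
grasp_force: 69.7
clock: 13.28
eef_pos: [527.9, 81.0, 35.6]
tcp_rot: [-3.142, -0.005, -2.993]
contact_force: [-9.0, -1.1, 6.3]
opening: 0.266
grasp_force: 70.2
[[ 1.64240248 72.12502719]] 3.0001443259005285 [-3.14155411 -0.00544535 -2.99333153]
```

```bash
python3 steer.py '0 0 0 -.3 0 0 .1;0 0 0 0 0 0 .1;0 0 0 0 0 0 .1;0 0 0 0 0 0 .1;0 0 0 0 0 0 .1'
python3 - <<'E'
from h import *
im,p=snap("wrist");a=np.hstack([im[:, :]]);cv2.imwrite('pics/w6.png',a[...,::-1])
for x,y in((48,-109),(48,0),(85,-109),(85,0)): print(x,y,proj(p,[*tow([x,y])[0],39]).round(1))
E
```

```text
clock: 13.7
eef_pos: [527.9, 81.0, 35.6]
tcp_rot: [-3.142, -0.006, -2.993]
contact_force: [-10.7, -2.3, 8.7]
opening: 0.266
grasp_force: 70.3
48 -109 [[-124.9  388.9]]
48 0 [[122.6 387.1]]
85 -109 [[-97.2 450.3]]
85 0 [[133. 448.]]
```

View pics/w6.png

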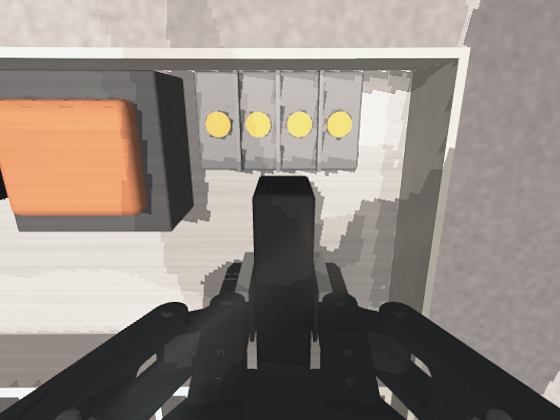

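The spacer is down in front of the terminal block, with its near end at row 177 and a small gap to the block. The heat sink's near edge lies level at row ~388, as predicted for the wall position. The pressing force is steady at about 11 N, so I'm handing in.

```bash
python3 -c "
from rig import r, viewer, sensors
print(sensors.sense()['contact_force'],r.sign_off())"
```

```text
the job is handed in; nothing more can be done
[-10.97339457  -0.63220517   7.70019385] None
```

The job is handed in at about 14 s, verdict not shown: the heat sink is against the far wall, and the spacer is on the floor in the terminal block's gap, still gripped and pressing at about 11 N.

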